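# Square a relief tile into the corner of a glazing board and close the stop

## Robot

A 7-joint arm with a two-finger parallel gripper is mounted at the origin on the work surface. World frame = base frame: x ahead of the robot, y to its left, z up, the work surface at z = 0. Lengths are in m, angles in rad, forces in N, time in s.
With the tool pointing down it reaches from about 0.425 to 0.925 m from the base axis. Payload 6.8 kg.
Tool frame: the origin (TCP) lies at the very end of the fingers, on their centre line; the grasp point (between the pads) lies 19 mm behind it; z points along the fingers, y is the line along which they close (so a half turn about z gives the same grasp; the last joint's range is limited). The gripper opens to 85 mm and grips with 20 to 120 N. Pads are 22 mm wide; open, the fingers measure 114 mm over their backs; the gripper's body (76 mm by 85 mm) begins 54 mm behind the grasp point. The pads swing forward as they close: fully open they stand 13 mm farther back than shut.
Start: joints at [-1.264, 0.477, 0.022, 1.555, -0.011, 1.109, -0.083], TCP at [0.272, 0.618, 0.231] pointing down, gripper open.
Joint ranges: [-2.96, 2.96], [-0.34, 2.1], [-1.41, 1.46], [0.24, 2.44], [-1.37, 4.51], [0.17, 1.92], [-2.96, 2.96]. Speed limits (rad/s): [2.39, 2.39, 3.14, 3.14, 3.14, 3.14, 3.14].

## Interface

Orientations are given as a rotation vector (axis times angle).
In Python, from bench import r gives the robot as it stands. The module is installed in compiled form; this text tells all that it offers.
- The arm moves only by the tool servo_tool, never from a script. Its argument "commands" is a list of rows, each a list of 7 numbers: the turn, a rotation vector about the world's x, y, z in degrees, then the shift along the world's x, y, z in mm, then the closure, from 0 (fully open) to 1 (shut). A call has 1 to 5 rows; each row is the pose to reach, as a shift and turn from the pose commanded when the call began; what a row does not reach only later rows make up. A row lasts 1/12 s, in which the tool goes at most 41.7 mm and 7.16 degrees, less where a joint would pass 70% of its speed; a pose out of reach is approached as far as the arm can. A call with a gripper value outside its range is refused whole. The fingers move at their own pace and stop on an object; "force" is the grip in N (left out, the last holds). Time passes only in rows, so rows that repeat a pose let the fingers close. It gives the time, the measured TCP pose, the force, the opening and the grip force at its end, in the units of the state.
- r.get_obs(): the state, without advancing time (a new reading comes with each control period).
- r.grab_frame(name): name is "scene" or "top"; returns (picture, depth): 384x512x3 uint8, blue, green, red; 384x512 float32, m along the optical axis (not along the pixel's ray), 0 where there is no reading.
- r.camera_info(name): a dict with "vertical_fov" (degrees; the focal length in pixels is half the picture's height over the tangent of half this angle, whatever the lens; pixels are square), "cx", "cy" (the principal point, pixels), "cam_to_world" (4x4, takes a point from camera to world coordinates). Camera axes: x right, y up, looking along -z (the intrinsics and any distortion apply to the point x, -y, -z); pixel columns grow to the right and rows downward; lengths in m; the calibration is good to about 2 mm. A picture is of the moment at which its call begins. camera_info takes no time and is no camera call.
- r.hand_in(): hands the job in; it is judged then, once.
The state is a dict: "clock": time; "joints": joint angles; "qvel": joint speeds; "tau": joint torques, N m; "tcp_pos": TCP position; "orientation": TCP orientation; "contact_force": force on the tool from outside, world axes, zero at the start; "moment": the same for the moment, N m; "grip_width": finger opening in m; "gripper_force": force on a finger pad.
Only numpy, scipy, OpenCV 4.12 (cv2) and the standard library are available. Lean on these libraries where they do the work, as an engineer would, in place of code of your own. Each camera call takes 0.05 s, during which the arm holds its last target. There are 200 camera calls.

## Task

With the fingertips, push the white relief tile flat along the plywood board until it sits flush against both dark battens, square in their corner, keeping the blue sliding stop back while you do it. Then push the blue stop along its slot up against the tile so that it holds the tile in place, and leave it there. Only push: do not pinch the stop between the fingers, lift nothing, and leave the jars, bottles, brush, sponge and sample disc where they are.

Things in the scene. Friction and masses are not known exactly. Their poses are not given: they have to be found in the camera images.
- jig: Fixed plywood board, 270 (x) x 420 (y) x 18 mm thick; origin: centre of its underside, on the table. x points to the far batten, y to the left one. Battens: dark wood, 22 mm wide, 22 mm high above the board. Far batten: inner face at x = 105 mm, running from y = -198 to 202. Left batten: inner face at y = 180 mm, from x = -60 to 127.
- jig_corner (a point): Point on the board's top surface where the inner faces of the two battens meet; same axes as the board. The seated tile has its centre 55 mm from it in -x and 55 mm in -y.
- tile: Loose square white ceramic tile, 110 x 110 x 20 mm (blue flower relief, up to 6 mm more, look only), 0.3 to 0.6 kg; origin: centre of its underside, x and y parallel to its sides. Slides on the board under about 1 to 6 N. Starts turned up to 20 degrees from the board, its centre 50 to 85 mm (x) and 40 to 75 mm (y) from its seat.
- stop_face (a point): Centre of the blue stop's face that looks at the tile (board +y), 15.5 mm above the board's top; axes as the board. The stop (blue block with a black rubber pad, 24 mm high, as this face) measures 90 mm (x) by 24 mm (y), its top 30 mm above the board; its back face is 24 mm behind this point (-y).
- stop (a joint): Slide of the stop along its slot towards board +y, in m: 0 is fully back (face at board y = -120 mm), range 0 to 0.20; starts at 0 to 0.025. Its centre line is at board x = 50 mm, as the seated tile's. The face meets the seated tile at 0.190. About 1.5 N friction plus 6 N per m/s; stays where it is left.
- pot: Bystander, loose: small jar with a red lid, 48 mm across, 50 mm tall, standing on the board's near right part; origin at the centre of its underside.
- sample: Bystander, loose: green glazed sample disc, 40 mm across, 12 mm thick, lying on the board between the pot and the tile; origin at the centre of its underside.
- sponge: Bystander, loose: terracotta-coloured sponge block, 60 x 110 x 35 mm, on the table beyond the far batten; origin at the centre of its underside.
- bottle_a: Bystander, loose: white bottle with a blue cap, 66 mm across, 190 mm tall, on the table right of the board; origin at the centre of its underside.
- bottle_b: Bystander, loose: second white bottle, the same as bottle_a; origin at the centre of its underside.
- jar: Bystander, loose: glass jar with an orange lid, 72 mm across, 100 mm tall, on the table left of the board; origin at the centre of its underside.
- brush: Bystander, loose: brush, 160 mm long, lying on the table left of the board; origin at the middle of its length.
There are look-alikes about, which are no part of the job. Of the things like the tile, leave any that is purple or turquoise; of the rest the larger one is meant.

How it is judged:
On the way, in this order (a step that is already met when the one before it is completed fails the run):
1. the tile lies against both battens (gaps under 4 mm, square to 0.05 rad) with the stop still at least 25 mm away from it (x of tile in the frame of jig_corner between -0.059 and -0.052 m and y of tile in the frame of jig_corner between -0.059 and -0.052 m and z of tile in the frame of jig below 0.021 m and (angle between the x axis of tile and the x axis of jig, either way round below 0.05 rad or angle between the x axis of tile and the y axis of jig, either way round below 0.05 rad) and y of tile in the frame of stop_face above 0.08 m), for 0.2 s.
2. the stop is up against the seated tile (gap under 3 mm) (x of tile in the frame of jig_corner between -0.058 and -0.052 m and y of tile in the frame of jig_corner between -0.058 and -0.052 m and z of tile in the frame of jig below 0.021 m and (angle between the x axis of tile and the x axis of jig, either way round below 0.03 rad or angle between the x axis of tile and the y axis of jig, either way round below 0.03 rad) and y of tile in the frame of stop_face below 0.058 m), for 0.2 s.
At the end, for the whole second after the job is handed in: The tile lies flat on the board within 3 mm of both battens and square to them within 0.03 rad, the stop's face is within 3 mm of the tile, and both are at rest (all of step 2 and linear speed of tile below 0.01 m/s and velocity of joint stop below 0.01 m/s); the robot touches nothing.
It fails at once if the tile is lifted more than 8 mm or tipped more than 0.15 rad (z of tile in the frame of jig above 0.026 m or angle between tile's own z axis and vertical above 0.15 rad).
It fails at once if the stop is pinched: fingers press its pad and its block at once (contact force between the fingers and stop_c1 above 1.5 N and contact force between the fingers and stop_c0 above 1.5 N).
It fails at once if a bystander (pot, sample, sponge, bottle, jar or brush) is moved more than 20 mm (distance of any of pot, sample, sponge, bottle_a, bottle_b, jar, brush from where it was at the start of the episode above 0.02 m).
It also fails if it takes over 51 s, if anything falls off the work surface, if the arm or the gripper's body presses on something with over 40 N, if the wrist force passes 120 N, or if a joint passes its speed limit or range.

## Working session

There is one attempt and no reset: what is moved stays moved. The work goes in short steps, Python scripts to look and compute and a tool call to move; the robot and the scene stay as the last step left them, time stands still between calls to the robot, and variables do not carry over. Pictures are saved under pics/ and viewed, at most 10 in all, crops included, and the job is handed in when it is done.

Besides the shell and the picture viewer there is one more tool, called after ">>>" by a JSON object that holds its "name" and its "arguments", one argument or row to a line. servo_tool: Moves the arm, as the interface text tells. Its arguments: {"type":"object","properties":{"commands":{"type":"array"},"force":{"type":"number"}},"required":["commands"]}

```bash
mkdir -p pics; ls
python3 - <<'E'
from bench import r
import cv2,numpy as np
o=r.get_obs();print({k:np.round(v,3).tolist() for k,v in o.items()})
for n in("top","scene"):
    p,d=r.grab_frame(n);cv2.imwrite(f"pics/{n}0.png",p);np.savez(f"{n}0.npz",p=p,d=d)
    c=r.camera_info(n);print(n,{k:(np.round(v,4).tolist() if not isinstance(v,str) else v) for k,v in c.items()})
E
```

```text
pics
{'clock': 0.0, 'joints': [-1.264, 0.478, 0.022, 1.556, -0.011, 1.109, -0.083], 'qvel': [-0.002, 0.0, -0.002, 0.0, 0.0, 0.0, -0.0], 'tau': [0.0, -59.645, 1.608, -28.119, 0.012, 0.009, -0.0], 'tcp_pos': [0.272, 0.617, 0.23], 'orientation': [-0.647, -3.074, 0.003], 'contact_force': [-0.099, 0.366, 0.728], 'moment': [-0.008, 0.012, 0.018], 'gripper_force': 0.0, 'grip_width': 0.085}
top {'vertical_fov': 44.377, 'cx': 246.8692, 'cy': 184.3193, 'cam_to_world': [[0.0247, 0.9915, -0.1275, 0.3857], [-0.9997, 0.0247, -0.0019, 0.024], [0.0013, 0.1275, 0.9918, 1.1779], [0.0, 0.0, 0.0, 1.0]]}
scene {'vertical_fov': 56.7302, 'cx': 255.8529, 'cy': 194.6967, 'cam_to_world': [[0.8246, -0.2914, 0.4848, 1.0211], [0.5655, 0.4451, -0.6943, -0.7117], [-0.0135, 0.8467, 0.5319, 0.6127], [0.0, 0.0, 0.0, 1.0]]}
```

View pics/top0.png

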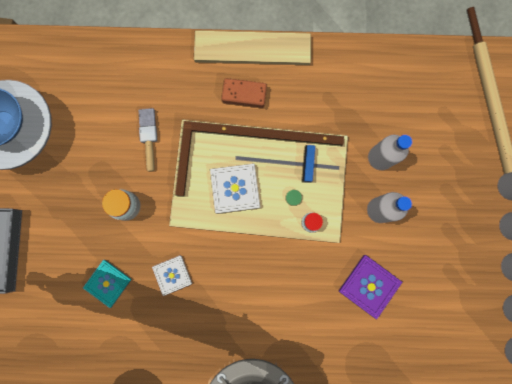

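View pics/scene0.png

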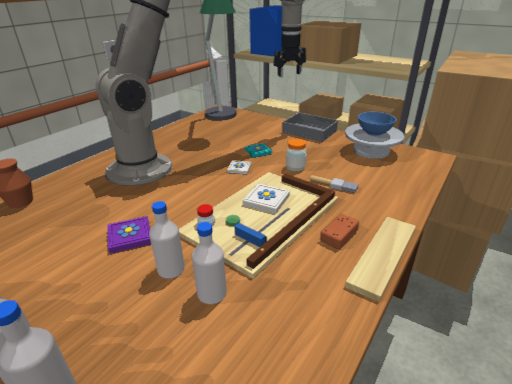

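```bash
cat > h.py <<'E'
import numpy as np,cv2
from bench import r
def cam(n):
    c=r.camera_info(n);f=192/np.tan(np.radians(c["vertical_fov"])/2)
    return f,c["cx"],c["cy"],np.array(c["cam_to_world"])
def cast(n,uv,z):
    f,cx,cy,T=cam(n);uv=np.atleast_2d(uv).astype(float)
    d=np.c_[(uv[:,0]-cx)/f,-(uv[:,1]-cy)/f,-np.ones(len(uv))]@T[:3,:3].T
    return (T[:3,3]+d*((z-T[2,3])/d[:,2:]))[:,:2]
def xyz(n,d):
    f,cx,cy,T=cam(n);v,u=np.mgrid[:d.shape[0],:d.shape[1]]
    return np.dstack([(u-cx)/f*d,-(v-cy)/f*d,-d])@T[:3,:3].T+T[:3,3]
E
python3 - <<'E'
from h import *
a=np.load("top0.npz");p,d=a["p"],a["d"];P=xyz("top",d);Z=P[...,2]
hsv=cv2.cvtColor(p,cv2.COLOR_BGR2HSV)
for nm,(u,v) in dict(board=(215,140),boardR=(330,220),tile=(218,205),stop=(309,160),table=(130,60),farbat=(260,132),leftbat=(183,165),wood=(250,48),disc=(294,198)).items():
    print(nm,hsv[v,u],p[v,u],np.round(P[v-1:v+2,u-1:u+2].reshape(-1,3).mean(0),4),Z[v-2:v+3,u-2:u+3].std().round(4))
big=cv2.resize(p[110:250,160:360],(800,560),interpolation=cv2.INTER_CUBIC);cv2.imwrite("pics/crop0.png",big)
E
```

```text
board [ 27  82 214] [145 206 214] [0.6449 0.109  0.0189] 0.0018
boardR [ 30  76 216] [152 215 216] [ 0.4513 -0.1802  0.0193] 0.0024
tile [ 38   5 215] [211 215 214] [0.4797 0.0948 0.0407] 0.0022
stop [107 177 171] [171 105  52] [ 0.5942 -0.1235  0.0495] 0.0025
table [ 14 153 187] [ 75 129 187] [8.564e-01 3.392e-01 5.000e-04] 0.0017
farbat [ 11 154  96] [38 59 96] [ 0.6631 -0.0031  0.0402] 0.0025
leftbat [ 11 157  99] [38 61 99] [0.5757 0.1836 0.0407] 0.0021
wood [ 22  96 213] [133 191 213] [0.8879 0.0269 0.0217] 0.002
disc [ 65 107 145] [ 94 145  84] [ 0.5023 -0.09    0.0306] 0.0012
```

View pics/crop0.png

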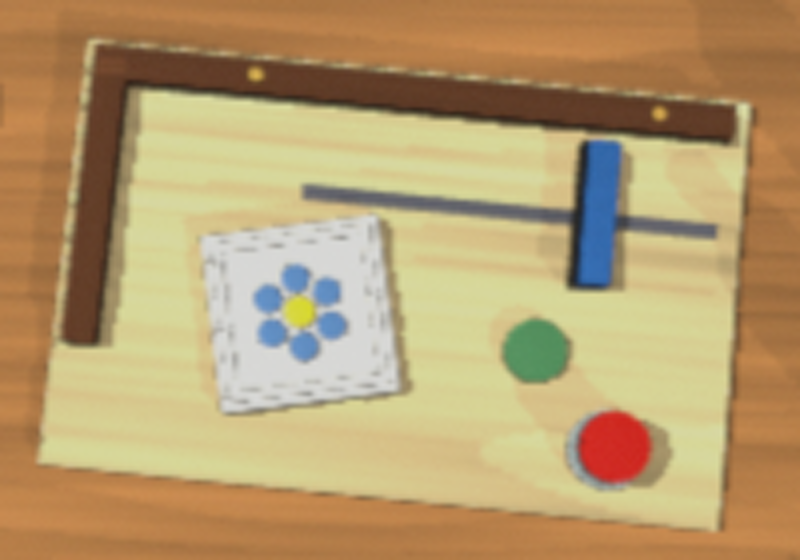

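```bash
cat >> h.py <<'E'
def masks(p):
    p=cv2.resize(p,None,fx=4,fy=4,interpolation=cv2.INTER_CUBIC)  # big px -> (U+.5)/4-.5
    h=cv2.cvtColor(p,cv2.COLOR_BGR2HSV)
    R=np.zeros(h.shape[:2],np.uint8);R[440:1000,640:1420]=255
    m=dict(tile=cv2.inRange(h,(0,0,140),(180,38,255)),stop=cv2.inRange(h,(100,120,60),(115,255,255)),
      dark=cv2.inRange(h,(0,80,0),(20,255,125)),board=cv2.inRange(h,(21,40,130),(40,140,255)),
      disc=cv2.inRange(h,(50,70,60),(80,255,255)),red=cv2.inRange(h,(174,150,100),(180,255,255))|cv2.inRange(h,(0,210,140),(4,255,255)))
    out={}
    for k,v in m.items():
        v=cv2.morphologyEx(v&R,cv2.MORPH_OPEN,np.ones((7,7)))
        c=max(cv2.findContours(v,cv2.RETR_EXTERNAL,cv2.CHAIN_APPROX_NONE)[0],key=cv2.contourArea)
        out[k]=(c[:,0]+.5)/4-.5
    return out
def tile_rect(p):
    c=masks(p)["tile"];rc=cv2.minAreaRect(cast("top",c,.038).astype(np.float32));return rc
E
python3 - <<'E'
from h import *
p=np.load("top0.npz")["p"];m=masks(p)
for k,z in dict(tile=.038,stop=.048,dark=.040,disc=.030,red=.068).items():
    rc=cv2.minAreaRect(cast("top",m[k],z).astype(np.float32));print(k,np.round(rc[0],4),np.round(rc[1],4),round(rc[2],2))
# battens: inner boundary from dark contour cast on board top
w=cast("top",m["dark"],.018)
b=cast("top",m["board"],.018);rb=cv2.minAreaRect(b.astype(np.float32));print("boardmask",rb)
from scipy.optimize import least_squares
# far inner line: for y in range(-.15,.13) lowest-x contour point ; left inner: for x .50-.60 min y
def line(sel,ax):
    s=w[sel];x,y=s[:,ax],s[:,1-ax]
    return x,y
far=[];left=[]
for y in np.arange(-.16,.14,.004):
    s=w[(abs(w[:,1]-y)<.002)]
    if len(s): far.append(s[s[:,0].argmin()])
for x in np.arange(.51,.62,.004):
    s=w[(abs(w[:,0]-x)<.002)]
    if len(s): left.append(s[s[:,1].argmin()])
far,left=np.array(far),np.array(left)
F=np.polyfit(far[:,1],far[:,0],1);L=np.polyfit(left[:,0],left[:,1],1)
print("far x=",F,np.abs(np.polyval(F,far[:,1])-far[:,0]).max(),"left y=",L,np.abs(np.polyval(L,left[:,0])-left[:,1]).max())
print("angles",np.degrees(np.arctan(-F[0])),np.degrees(np.arctan(L[0])))
y=(L[0]*F[1]+L[1])/(1-L[0]*F[0]);print("corner",F[0]*y+F[1],y)
E
```

```text
tile [0.5225 0.0559] [0.1101 0.1101] 8.71
stop [ 0.587  -0.1242] [0.0215 0.0893] 85.83
dark [ 0.5796 -0.0047] [0.3987 0.1875] 85.8
disc [ 0.5042 -0.0885] [0.0364 0.0368] 0.81
red [ 0.445  -0.1326] [0.0352 0.0355] 1.42
boardmask ((0.5464742183685303, -0.004349753260612488), (0.4208033084869385, 0.2677307724952698), 85.92247009277344)
far x= [0.07901913 0.65545774] 0.0019035384655559096 left y= [-0.07044644  0.21531493] 0.0007158419652419923
angles -4.518074788155537 -4.029626829716475
corner 0.6687490665645376 0.16820393240126072
```

>>> {"name": "servo_tool", "arguments": {
  "commands": [
    [0,0,4,12,-40,0,0.4],
    [0,0,8,24,-80,0,0.4],
    [0,0,12,36,-120,0,0.4],
    [0,0,16,48,-160,0,0.4],
    [0,0,19.7,60,-199,0,0.4]
  ],
  "force": 20
}}

```text
clock: 0.52
tcp_pos: [0.3321, 0.4165, 0.2308]
orientation: [-0.106, -3.139, 0.001]
contact_force: [0.7, -0.1, 0.4]
grip_width: 0.0511
gripper_force: 0.0
```

Run:
```python
from h import *
print(cast("top",[[403,142],[402,204]],.19), cast("top",[[116,203]],.1))
o=r.get_obs();print({k:np.round(v,4).tolist() for k,v in o.items()})
```

```text
[[ 0.612353   -0.30609608]
 [ 0.47905695 -0.30165045]] [[0.47355455 0.32535659]]
{'clock': 0.5167, 'joints': [-1.008, 0.2452, -0.0081, 1.895, 0.0025, 1.0023, 0.4863], 'qvel': [0.655, -0.4784, 0.0395, 0.6383, -0.0145, -0.1738, 1.4443], 'tau': [-6.0727, -40.4061, -0.8764, -27.1454, -0.1104, 0.3206, -1.9619], 'tcp_pos': [0.3321, 0.4165, 0.2308], 'orientation': [-0.1059, -3.1395, 0.0013], 'contact_force': [0.6993, -0.1214, 0.3613], 'moment': [-0.0116, -0.0173, -0.0178], 'gripper_force': 0.0, 'grip_width': 0.0511}
```

>>> {"name": "servo_tool", "arguments": {
  "commands": [
    [0,0,0,11,-38,0,0.4],
    [0,0,0,22,-76,0,0.4],
    [0,0,0,33,-114,0,0.4],
    [0,0,0,45,-152,0,0.4],
    [0,0,0,57,-190,0,0.4]
  ]
}}

```text
clock: 0.93
tcp_pos: [0.3889, 0.2267, 0.2312]
orientation: [-0.111, -3.139, 0.0]
contact_force: [0.9, -0.0, -0.0]
grip_width: 0.0513
gripper_force: 0.0
```

>>> {"name": "servo_tool", "arguments": {
  "commands": [
    [0,0,0,11,-38,0,0.4],
    [0,0,0,22,-76,0,0.4],
    [0,0,0,33,-114,0,0.4],
    [0,0,0,44,-150,-10,0.4],
    [0,0,0,50,-167,-40,0.4]
  ]
}}

```text
clock: 1.35
tcp_pos: [0.4424, 0.0576, 0.1941]
orientation: [0.119, 3.132, 0.003]
contact_force: [1.0, 1.0, -0.0]
grip_width: 0.0509
gripper_force: 0.0
```

>>> {"name": "servo_tool", "arguments": {
  "commands": [
    [0,0,0,0,0,-38,0.4],
    [0,0,0,0,0,-76,0.4],
    [0,0,0,0,0,-110,0.4],
    [0,0,0,0,0,-130,0.4],
    [0,0,0,0,0,-130,0.4]
  ]
}}

```text
clock: 1.77
tcp_pos: [0.4358, 0.0609, 0.0577]
orientation: [-0.111, -3.132, 0.005]
contact_force: [-0.9, -0.3, 0.6]
grip_width: 0.0513
gripper_force: 0.0
```

>>> {"name": "servo_tool", "arguments": {
  "commands": [
    [0,0,0,0,0,-15,0.4],
    [0,0,0,0,0,-30,0.4],
    [0,0,0,0,0,-37,0.4],
    [0,0,0,0,0,-37,0.4]
  ]
}}

```text
clock: 2.1
tcp_pos: [0.4387, 0.0618, 0.0242]
orientation: [-0.111, -3.138, 0.0]
contact_force: [0.3, -0.2, 0.1]
grip_width: 0.0511
gripper_force: 0.0
```

>>> {"name": "servo_tool", "arguments": {
  "commands": [
    [0,0,0,6,-0.4,0,0.4],
    [0,0,0,12,-0.8,0,0.4],
    [0,0,0,18,-1.3,0,0.4],
    [0,0,0,24,-1.7,0,0.4],
    [0,0,0,30,-2.1,0,0.4]
  ]
}}

```text
clock: 2.52
tcp_pos: [0.4689, 0.0602, 0.0247]
orientation: [-0.11, -3.138, -0.001]
contact_force: [-4.3, 2.6, 3.7]
grip_width: 0.051
gripper_force: 2.4
```

Run:
```python
from h import *
p,d=r.grab_frame("top");cv2.imwrite("pics/t1.png",cv2.resize(p[110:250,160:360],(800,560)))
```

```text
(no output)
```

View pics/t1.png

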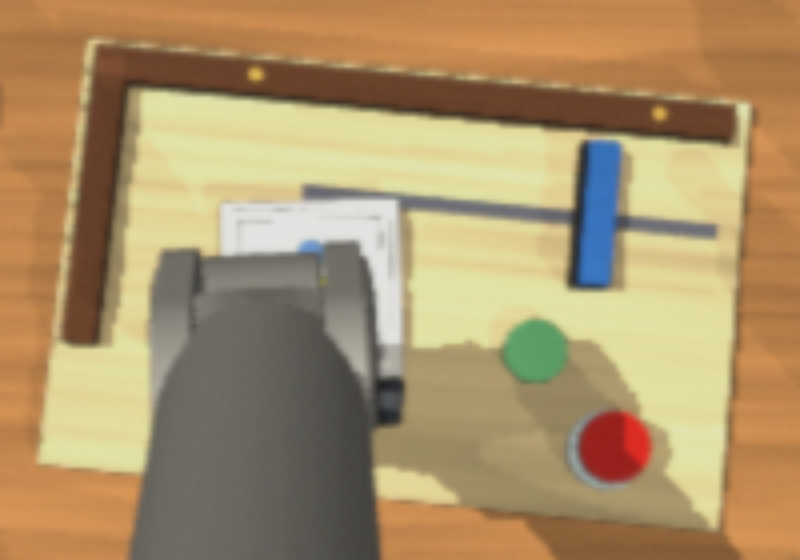

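>>> {"name": "servo_tool", "arguments": {
  "commands": [
    [0,0,0,8,-0.6,-1,0.4],
    [0,0,0,16,-1.1,-2,0.4],
    [0,0,0,24,-1.7,-3,0.4],
    [0,0,0,32,-2.3,-3,0.4],
    [0,0,0,40,-2.9,-3,0.4]
  ]
}}

```text
clock: 2.98
tcp_pos: [0.508, 0.0564, 0.0212]
orientation: [-0.112, -3.137, 0.001]
contact_force: [-2.9, -0.5, -1.0]
grip_width: 0.0513
gripper_force: 1.5
```

>>> {"name": "servo_tool", "arguments": {
  "commands": [
    [0,0,0,5,-0.4,0,0.4],
    [0,0,0,10,-0.7,0,0.4],
    [0,0,0,14,-1,0,0.4],
    [0,0,0,18,-1.3,0,0.4],
    [0,0,0,21,-1.5,0,0.4]
  ]
}}

```text
clock: 3.4
tcp_pos: [0.529, 0.0551, 0.0213]
orientation: [-0.112, -3.137, 0.0]
contact_force: [-4.3, 0.9, 3.3]
grip_width: 0.0512
gripper_force: 2.4
```

>>> {"name": "servo_tool", "arguments": {
  "commands": [
    [0,0,0,1.5,-0.1,0,0.4],
    [0,0,0,3,-0.2,0,0.4],
    [0,0,0,4,-0.3,0,0.4],
    [0,0,0,5,-0.4,0,0.4]
  ]
}}

```text
clock: 3.73
tcp_pos: [0.5344, 0.0549, 0.0212]
orientation: [-0.112, -3.138, 0.0]
contact_force: [-6.2, 1.2, 3.9]
grip_width: 0.0508
gripper_force: 3.0
```

>>> {"name": "servo_tool", "arguments": {
  "commands": [
    [0,0,0,1,-0.1,0,0.4],
    [0,0,0,2,-0.1,0,0.4]
  ]
}}

```text
clock: 3.9
tcp_pos: [0.5361, 0.0547, 0.0212]
orientation: [-0.112, -3.138, 0.0]
contact_force: [-5.7, -0.3, 3.1]
grip_width: 0.0512
gripper_force: 2.7
```

>>> {"name": "servo_tool", "arguments": {
  "commands": [
    [0,0,0,1,-0.1,0,0.4],
    [0,0,0,2,-0.1,0,0.4]
  ]
}}

```text
clock: 4.07
tcp_pos: [0.5364, 0.0547, 0.0211]
orientation: [-0.111, -3.134, 0.0]
contact_force: [-13.8, 0.6, 9.4]
grip_width: 0.0511
gripper_force: 6.4
```

>>> {"name": "servo_tool", "arguments": {
  "commands": [
    [0,0,0,1,-0.1,0,0.4],
    [0,0,0,2,-0.1,0,0.4]
  ]
}}

```text
clock: 4.23
tcp_pos: [0.5364, 0.0547, 0.0209]
orientation: [-0.111, -3.13, 0.0]
contact_force: [-17.5, 1.7, 16.1]
grip_width: 0.0511
gripper_force: 8.8
```

Run:
```python
from h import *
for n,s in(("top",np.s_[110:250,160:360]),("scene",np.s_[150:270,180:350])):
    p,d=r.grab_frame(n);q=p[s];cv2.imwrite(f"pics/{n}2.png",cv2.resize(q,None,fx=4,fy=4))
```

```text
(no output)
```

View pics/scene2.png

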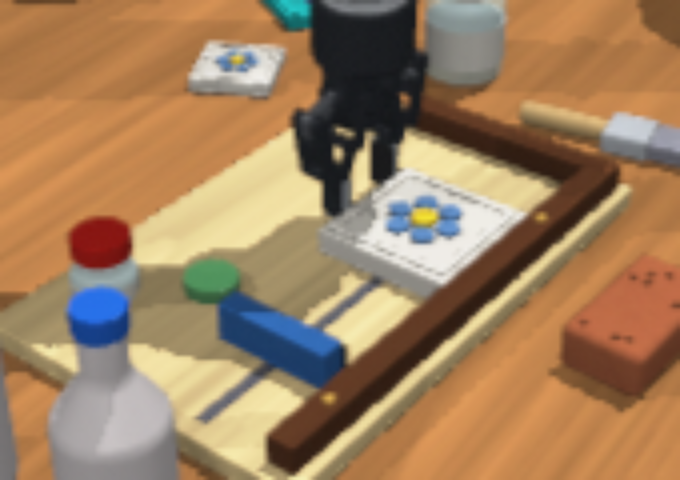

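>>> {"name": "servo_tool", "arguments": {
  "commands": [
    [0,0,0,-20,1.4,0,0.4],
    [0,0,0,-24,1.7,20,0.4],
    [0,0,0,-24,1.7,55,0.4],
    [0,0,-7,-15,-10,75,0.4],
    [0,0,-14,0,-25,75,0.4]
  ]
}}

```text
clock: 4.75
tcp_pos: [0.5444, 0.031, 0.101]
orientation: [0.496, 3.094, 0.007]
contact_force: [0.6, 0.3, 0.1]
grip_width: 0.0513
gripper_force: 0.0
```

>>> {"name": "servo_tool", "arguments": {
  "commands": [
    [0,0,-7,12,-12,0,0.4],
    [0,0,-14,24,-24,0,0.4],
    [0,0,-21,36,-36,0,0.4],
    [0,0,-28,48,-48,0,0.4],
    [0,0,-35,55,-57,0,0.4]
  ]
}}

```text
clock: 5.17
tcp_pos: [0.5989, -0.0289, 0.0972]
orientation: [1.41, 2.802, 0.002]
contact_force: [0.7, 0.3, 0.4]
grip_width: 0.0512
gripper_force: 0.0
```

>>> {"name": "servo_tool", "arguments": {
  "commands": [
    [0,0,-7,0,0,0,0.4],
    [0,0,-14,0,0,0,0.4],
    [0,0,-21,0,0,0,0.4],
    [0,0,-28,0,0,0,0.4],
    [0,0,-35,0,0,0,0.4]
  ]
}}

```text
clock: 5.58
tcp_pos: [0.5976, -0.0276, 0.0969]
orientation: [2.188, 2.25, 0.003]
contact_force: [0.5, 0.0, -0.0]
grip_width: 0.0515
gripper_force: 0.0
```

>>> {"name": "servo_tool", "arguments": {
  "commands": [
    [0,0,-6,0,0,0,0.4],
    [0,0,-6,0,0,0,0.4],
    [0,0,-6,0,0,0,0.4]
  ]
}}

```text
clock: 5.83
tcp_pos: [0.597, -0.0274, 0.0966]
orientation: [2.293, 2.144, 0.001]
contact_force: [0.1, 0.4, 0.3]
grip_width: 0.0514
gripper_force: 0.0
```

Run:
```python
from h import *
p,d=r.grab_frame("top");cv2.imwrite("pics/t3.png",cv2.resize(p[110:250,160:360],(800,560)))
o=r.get_obs();v=np.array(o["orientation"]);R=cv2.Rodrigues(v)[0]
print(np.round(o["tcp_pos"],4),"yaw tool y",np.degrees(np.arctan2(R[1,1],R[0,1])),np.round(R[:,2],3),np.round(o["joints"],2))
```

```text
[ 0.5968 -0.0274  0.0966] yaw tool y -3.846164720774228 [ 0.001 -0.001 -1.   ] [-0.54  0.59  0.65  1.89 -0.48  0.82  0.31]
```

View pics/t3.png

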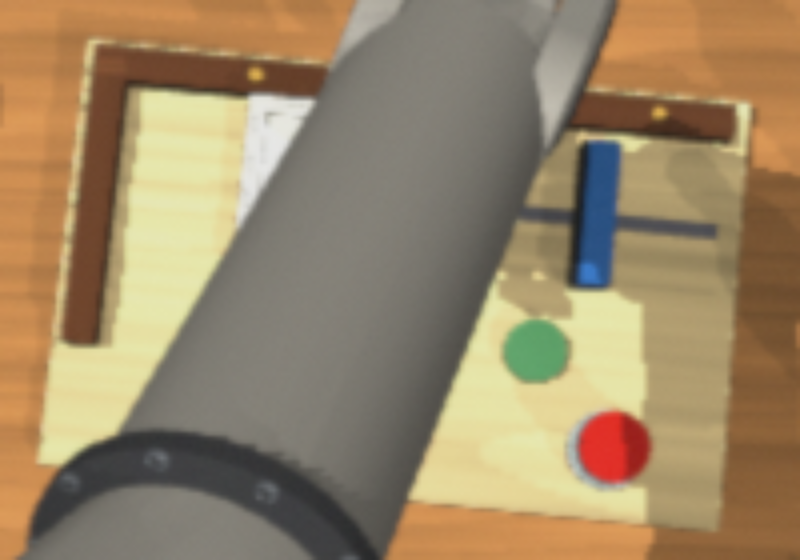

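>>> {"name": "servo_tool", "arguments": {
  "commands": [
    [0,0,0,-1,-5,-15,0.4],
    [0,0,0,-2,-5,-35,0.4],
    [0,0,0,-2,-5,-55,0.4],
    [0,0,0,-2,-5,-70,0.4],
    [0,0,0,-2,-5,-75,0.4]
  ]
}}

```text
clock: 6.3
tcp_pos: [0.593, -0.0323, 0.0194]
orientation: [-2.295, -2.143, 0.003]
contact_force: [-0.3, -0.5, 0.0]
grip_width: 0.051
gripper_force: 0.0
```

>>> {"name": "servo_tool", "arguments": {
  "commands": [
    [0,0,0,0.2,3,0,0.4],
    [0,0,0,0.4,6,0,0.4],
    [0,0,0,0.9,12,0,0.4],
    [0,0,0,1.3,18,0,0.4],
    [0,0,0,1.7,24,0,0.4]
  ]
}}

```text
clock: 6.72
tcp_pos: [0.5963, -0.0086, 0.0222]
orientation: [2.298, 2.14, 0.001]
contact_force: [-0.5, -4.2, 1.3]
grip_width: 0.051
gripper_force: 2.3
```

>>> {"name": "servo_tool", "arguments": {
  "commands": [
    [0,0,0,0.6,8,0,0.4],
    [0,0,0,1.1,16,0,0.4],
    [0,0,0,1.7,24,0,0.4],
    [0,0,0,2.3,32,0,0.4],
    [0,0,0,2.8,39,0,0.4]
  ]
}}

```text
clock: 7.13
tcp_pos: [0.5991, 0.0304, 0.0222]
orientation: [2.298, 2.14, 0.001]
contact_force: [-0.4, -5.8, 1.9]
grip_width: 0.0512
gripper_force: 2.6
```

>>> {"name": "servo_tool", "arguments": {
  "commands": [
    [0,0,0,0.4,5,0,0.4],
    [0,0,0,0.7,10,0,0.4],
    [0,0,0,1,14,0,0.4],
    [0,0,0,1.2,17,0,0.4]
  ]
}}

```text
clock: 7.47
tcp_pos: [0.6004, 0.0472, 0.0222]
orientation: [2.298, 2.14, 0.001]
contact_force: [-1.5, -6.4, 3.2]
grip_width: 0.051
gripper_force: 2.8
```

>>> {"name": "servo_tool", "arguments": {
  "commands": [
    [0,0,0,0.1,1.5,0,0.4],
    [0,0,0,0.2,3,0,0.4],
    [0,0,0,0.3,4,0,0.4],
    [0,0,0,0.3,5,0,0.4]
  ]
}}

```text
clock: 7.8
tcp_pos: [0.6005, 0.0499, 0.0222]
orientation: [2.298, 2.137, -0.002]
contact_force: [-1.1, -10.6, 3.4]
grip_width: 0.0513
gripper_force: 5.6
```

>>> {"name": "servo_tool", "arguments": {
  "commands": [
    [0,0,0,0.1,1,0,0.4],
    [0,0,0,0.1,2,0,0.4]
  ]
}}

```text
clock: 7.97
tcp_pos: [0.6004, 0.05, 0.0223]
orientation: [2.298, 2.135, -0.004]
contact_force: [-1.2, -15.6, 3.5]
grip_width: 0.051
gripper_force: 7.5
```

>>> {"name": "servo_tool", "arguments": {
  "commands": [
    [0,0,0,0.1,1,0,0.4],
    [0,0,0,0.1,2,0,0.4]
  ]
}}

```text
clock: 8.13
tcp_pos: [0.6004, 0.0501, 0.0223]
orientation: [2.298, 2.132, -0.006]
contact_force: [-2.1, -18.9, 3.2]
grip_width: 0.0511
gripper_force: 9.5
```

>>> {"name": "servo_tool", "arguments": {
  "commands": [
    [0,0,0,-1,-12,0,0.4],
    [0,0,0,-2,-24,0,0.4],
    [0,0,0,-2,-30,25,0.4],
    [0,0,0,-3,-40,60,0.4],
    [0,0,0,-5,-70,75,0.4]
  ]
}}

```text
clock: 8.55
tcp_pos: [0.5975, -0.0083, 0.0991]
orientation: [-2.291, -2.149, -0.008]
contact_force: [1.9, 0.1, -0.0]
grip_width: 0.0514
gripper_force: 0.0
```

>>> {"name": "servo_tool", "arguments": {
  "commands": [
    [0,0,0,-2,-35,0,0.4],
    [0,0,0,-5,-70,0,0.4],
    [0,0,0,-7,-105,0,0.4],
    [0,0,0,-9,-135,0,0.4],
    [0,0,0,-10,-145,0,0.4]
  ]
}}

```text
clock: 8.97
tcp_pos: [0.5845, -0.1638, 0.0973]
orientation: [2.303, 2.133, -0.0]
contact_force: [0.4, 0.5, 0.0]
grip_width: 0.0508
gripper_force: 0.0
```

Run:
```python
from h import *
p,d=r.grab_frame("top");cv2.imwrite("pics/t4.png",cv2.resize(p[110:250,160:360],(800,560)))
o=r.get_obs();v=np.array(o["orientation"]);R=cv2.Rodrigues(v)[0]
print(np.round(o["tcp_pos"],4),"yaw tool y",np.degrees(np.arctan2(R[1,1],R[0,1])),np.round(R[:,2],3))
m=masks(p)
for k,z in dict(tile=.038,stop=.048).items():
    rc=cv2.minAreaRect(cast("top",m[k],z).astype(np.float32));print(k,np.round(rc[0],4),np.round(rc[1],4),round(rc[2],2))
```

```text
[ 0.5844 -0.1638  0.0973] yaw tool y -4.416579174025139 [ 0.001 -0.002 -1.   ]Traceback (most recent call last):
  File "<stdin>", line 5, in <module>
  File "h.py", line 23, in masks
    c=max(cv2.findContours(v,cv2.RETR_EXTERNAL,cv2.CHAIN_APPROX_NONE)[0],key=cv2.contourArea)
ValueError: max() iterable argument is empty
```

View pics/t4.png

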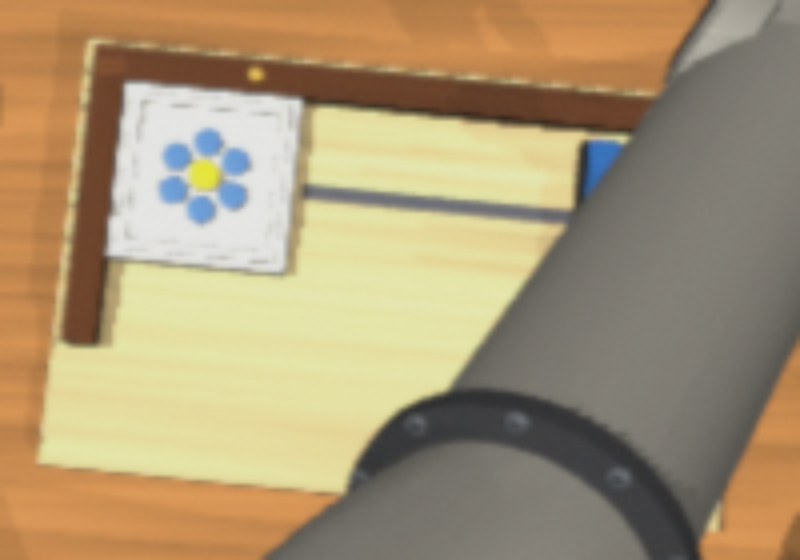

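```bash
sed -i 's/^        c=max(cv2.findContours(v,cv2.RETR_EXTERNAL,cv2.CHAIN_APPROX_NONE)\[0\],key=cv2.contourArea)/        cs=cv2.findContours(v,cv2.RETR_EXTERNAL,cv2.CHAIN_APPROX_NONE)[0]\n        if not cs: continue\n        c=max(cs,key=cv2.contourArea)/' h.py
cat >> h.py <<'E'
def report(p):
    a=np.radians(-4.1);R=np.array([[np.cos(a),-np.sin(a)],[np.sin(a),np.cos(a)]]);m=masks(p)
    for k,z in dict(tile=.038,stop=.048,dark=.040,disc=.030,red=.068).items():
        if k in m:
            rc=cv2.minAreaRect(cast("top",m[k],z).astype(np.float32))
            print(k,"board xy mm",np.round((np.array(rc[0])-[.5463,-.0043])@R*1e3,1),"size",np.round(np.array(rc[1])*1e3,1),"angle",round(rc[2],2))
E
python3 - <<'E'
from h import *
p,d=r.grab_frame("top");report(p)
E
```

```text
tile board xy mm [ 50.7 125.4] size [111.4 111.8] angle 85.76
stop board xy mm [  78.4 -116. ] size [19.6 30.8] angle 86.63
dark board xy mm [33.3 27.9] size [345.4 186.2] angle 85.94
```

>>> {"name": "servo_tool", "arguments": {
  "commands": [
    [0,0,0,0,0,-15,0.4],
    [0,0,0,0,0,-35,0.4],
    [0,0,0,0,0,-55,0.4],
    [0,0,0,0,0,-68,0.4],
    [0,0,0,0,0,-68,0.4]
  ]
}}

```text
clock: 9.48
tcp_pos: [0.5839, -0.1552, 0.0256]
orientation: [-2.292, -2.141, 0.002]
contact_force: [-0.2, 0.5, -0.3]
grip_width: 0.0509
gripper_force: 0.0
```

>>> {"name": "servo_tool", "arguments": {
  "commands": [
    [0,0,0,0.4,5,0,0.4],
    [0,0,0,0.9,12,0,0.4],
    [0,0,0,1.4,20,0,0.4],
    [0,0,0,2.1,30,0,0.4],
    [0,0,0,2.9,40,0,0.4]
  ]
}}

```text
clock: 9.9
tcp_pos: [0.5889, -0.1177, 0.0293]
orientation: [2.298, 2.14, 0.002]
contact_force: [0.6, -2.4, 2.0]
grip_width: 0.0511
gripper_force: 1.1
```

>>> {"name": "servo_tool", "arguments": {
  "commands": [
    [0,0,0,0.7,10,0,0.4],
    [0,0,0,1.4,20,0,0.4],
    [0,0,0,2.1,30,0,0.4],
    [0,0,0,2.9,40,0,0.4],
    [0,0,0,3.6,50,0,0.4]
  ]
}}

```text
clock: 10.32
tcp_pos: [0.592, -0.0673, 0.0284]
orientation: [2.298, 2.141, 0.001]
contact_force: [0.9, -1.9, 1.5]
grip_width: 0.0511
gripper_force: 1.1
```

>>> {"name": "servo_tool", "arguments": {
  "commands": [
    [0,0,0,0.7,10,0,0.4],
    [0,0,0,1.4,20,0,0.4],
    [0,0,0,2.1,30,0,0.4],
    [0,0,0,2.9,40,0,0.4],
    [0,0,0,3.6,50,0,0.4]
  ]
}}

```text
clock: 10.73
tcp_pos: [0.5954, -0.0175, 0.0283]
orientation: [2.299, 2.141, -0.0]
contact_force: [2.1, -3.1, 1.5]
grip_width: 0.0515
gripper_force: 1.1
```

>>> {"name": "servo_tool", "arguments": {
  "commands": [
    [0,0,0,0.6,8,0,0.4],
    [0,0,0,1.1,16,0,0.4],
    [0,0,0,1.6,23,0,0.4],
    [0,0,0,2.1,29,0,0.4],
    [0,0,0,2.5,34,0,0.4]
  ]
}}

```text
clock: 11.15
tcp_pos: [0.5977, 0.0163, 0.0282]
orientation: [-2.298, -2.141, 0.0]
contact_force: [2.0, -1.7, 0.2]
grip_width: 0.0514
gripper_force: 0.9
```

>>> {"name": "servo_tool", "arguments": {
  "commands": [
    [0,0,0,0.1,2,0,0.4],
    [0,0,0,0.3,4,0,0.4],
    [0,0,0,0.4,6,0,0.4]
  ]
}}

```text
clock: 11.4
tcp_pos: [0.598, 0.0214, 0.0282]
orientation: [-2.299, -2.141, 0.001]
contact_force: [1.7, -1.7, 0.9]
grip_width: 0.0515
gripper_force: 0.8
```

>>> {"name": "servo_tool", "arguments": {
  "commands": [
    [0,0,0,0.1,1,0,0.4],
    [0,0,0,0.1,2,0,0.4],
    [0,0,0,0.2,3,0,0.4]
  ]
}}

```text
clock: 11.65
tcp_pos: [0.5982, 0.0244, 0.0282]
orientation: [-2.299, -2.141, 0.001]
contact_force: [0.5, -2.2, -0.5]
grip_width: 0.0514
gripper_force: 0.8
```

>>> {"name": "servo_tool", "arguments": {
  "commands": [
    [0,0,0,0.1,1,0,0.4],
    [0,0,0,0.1,2,0,0.4],
    [0,0,0,0.1,2,0,0.4]
  ]
}}

```text
clock: 11.9
tcp_pos: [0.5983, 0.026, 0.0282]
orientation: [2.299, 2.14, -0.001]
contact_force: [0.3, -2.8, -1.8]
grip_width: 0.0512
gripper_force: 1.6
```

>>> {"name": "servo_tool", "arguments": {
  "commands": [
    [0,0,0,0.1,1,0,0.4],
    [0,0,0,0.1,1,0,0.4]
  ]
}}

```text
clock: 12.07
tcp_pos: [0.5983, 0.026, 0.0282]
orientation: [2.299, 2.139, -0.002]
contact_force: [0.6, -5.1, -1.4]
grip_width: 0.0515
gripper_force: 2.7
```

>>> {"name": "servo_tool", "arguments": {
  "commands": [
    [0,0,0,0.1,1,0,0.4],
    [0,0,0,0.1,2,0,0.4],
    [0,0,0,0.1,2,0,0.4],
    [0,0,0,0.1,2,0,0.4]
  ]
}}

```text
clock: 12.4
tcp_pos: [0.5983, 0.0261, 0.0283]
orientation: [2.299, 2.137, -0.004]
contact_force: [1.1, -9.5, -2.3]
grip_width: 0.0514
gripper_force: 4.7
```

>>> {"name": "servo_tool", "arguments": {
  "commands": [
    [0,0,0,-0.4,-6,0,0.4],
    [0,0,0,-1,-14,0,0.4],
    [0,0,0,-1.8,-25,0,0.4],
    [0,0,0,-2.9,-40,20,0.4],
    [0,0,0,-3.6,-50,55,0.4]
  ]
}}

```text
clock: 12.82
tcp_pos: [0.5921, -0.0216, 0.081]
orientation: [-2.296, -2.138, 0.008]
contact_force: [-0.0, 0.3, 0.1]
grip_width: 0.0513
gripper_force: 0.0
```

>>> {"name": "servo_tool", "arguments": {
  "commands": [
    [0,0,0,-3,-40,20,0.4],
    [0,0,0,-6,-80,30,0.4],
    [0,0,0,-8,-110,40,0.4],
    [0,0,0,-9,-120,40,0.4],
    [0,0,0,-9,-120,40,0.4]
  ]
}}

```text
clock: 13.23
tcp_pos: [0.5854, -0.1454, 0.1246]
orientation: [2.304, 2.132, 0.001]
contact_force: [0.0, -0.7, -0.5]
grip_width: 0.0514
gripper_force: 0.0
```

Run:
```python
from h import *
p,d=r.grab_frame("top");report(p);cv2.imwrite("pics/t5.png",cv2.resize(p[110:250,160:360],(800,560)))
q,_=r.grab_frame("scene");cv2.imwrite("pics/s5.png",cv2.resize(q[140:280,150:360],None,fx=3.8,fy=3.8))
o=r.get_obs();print(np.round(o["tcp_pos"],3),np.round(o["contact_force"],1),o["clock"])
```

```text
tile board xy mm [ 50.7 125.4] size [111.5 111.8] angle 85.75
stop board xy mm [49.6 56.6] size [21.1 89.3] angle 85.7
dark board xy mm [33.5 40. ] size [321.3 186. ] angle 85.99
[ 0.586 -0.14   0.123] [-0.2  0.7  0.2] 13.3333
```

View pics/t5.png

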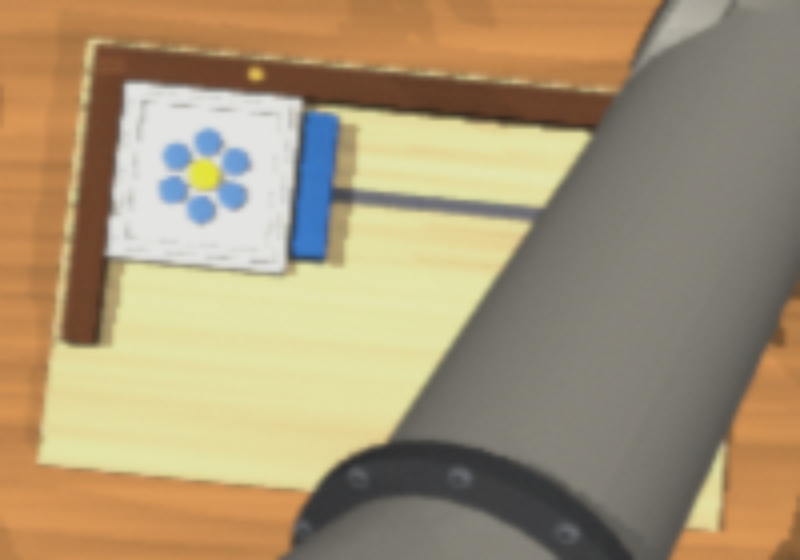

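View pics/s5.png

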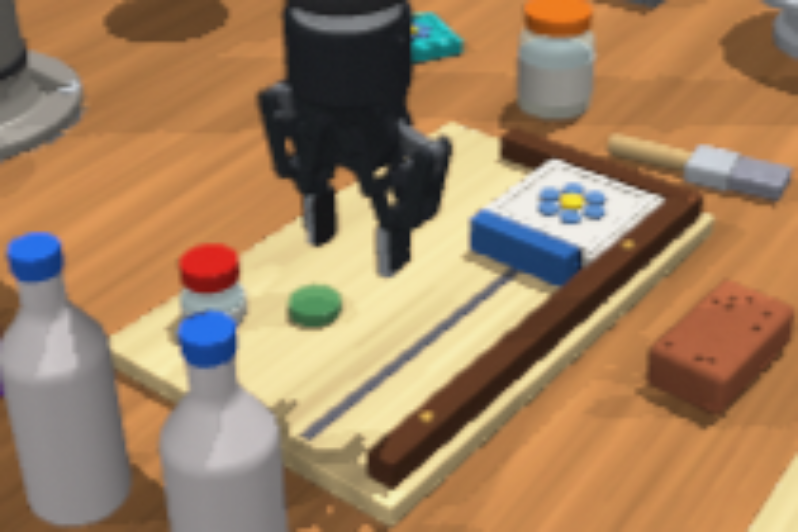

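The tile sits in the corner (board 50.7, 125.4 mm) and the stop is up against it. The pot, disc and bottles are undisturbed, and the gripper is clear of everything.

```bash
python3 -c "
from bench import r
print(r.hand_in())"
```

```text
the job is handed in; nothing more can be done
None
```

The job is handed in: in the last images the tile sat flush and square in the corner of both battens, the blue stop was up against it, the bystanders visible in those images were undisturbed and the arm was clear at about 13 s; no verdict came back.

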